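Mount the fresh label-paper roll on its spindle

ROBOT

A 6-joint arm with a two-finger parallel gripper is mounted at the origin on a cart in front of the work surface, level with it; the furniture and walls round the work are solid. World frame = base frame: x ahead of the robot, y to its left, z up, the work surface at z = 0. Lengths are in mm, angles in rad, forces in N, time in s.
With the tool pointing down it reaches from about 225 to 725 mm from the base axis. Payload 3.1 kg.
Tool frame: the origin (TCP) lies midway between the tips of the shut fingers; the grasp point (between the pads) lies 19 mm behind it; z points along the fingers, y is the line along which they close (so a half turn about z gives the same grasp; the last joint's range is limited). The gripper opens to 85 mm and grips with 20 to 120 N. Pads are 22 mm wide; open, the fingers measure 114 mm over their backs; the gripper's body (76 mm by 85 mm) begins 54 mm behind the grasp point. The pads swing forward as they close: fully open they stand 13 mm farther back than shut.
Start: joints at [-1.461, 0.048, 0.099, 1.622, 0, 1.443], TCP at [123.657, -510.222, 231.312] pointing down, gripper open.
Joint ranges: [-2.91, 2.91], [-0.99, 1.94], [-1.21, 1.42], [-2.12, 2.29], [-1.49, 1.47], [-3.14, 3.14]. Speed limits (rad/s): [2.79, 2.79, 3.14, 3.14, 3.14, 3.14].

INTERFACE

Orientations are given as [roll, pitch, yaw] about the fixed x, y, z axes, in that order (R = Rz(yaw) Ry(pitch) Rx(roll)).
In Python, from workcell import arm gives the robot as it stands. The module is installed in compiled form; this text tells all that it offers.
- The arm moves only by the shell command python3 -m handwheel 'ROWS'. ROWS is a JSON object of lists of equal length, an entry for each row: "angular": the turn, a rotation vector about the world's x, y, z in rad, a list of three; "offset": the shift along the world's x, y, z in m, a list of three; "claw": the opening, from 0 (shut) to 1 (fully open). A call has 1 to 20 rows; each row is the pose to reach, as a shift and turn from the pose commanded when the call began; what a row does not reach only later rows make up. A row lasts 1/10 s, in which the tool goes at most 50 mm and 8.59 degrees, less where a joint would pass 70% of its speed; a pose out of reach is approached as far as the arm can. A call with a gripper value outside its range is refused whole. The fingers move at their own pace and stop on an object; the grip force is fixed at half the most. Time passes only in rows, so rows that repeat a pose let the fingers close. It gives the time, the measured TCP pose, the force, the opening and the grip force at its end, in the units of the state.
- arm.get_obs(): the state, without advancing time (a new reading comes with each control period).
- arm.get_image(name): name is "scene" or "top"; returns (picture, depth): 384x512x3 uint8, blue, green, red; 384x512 float32, mm along the optical axis (not along the pixel's ray), 0 where there is no reading.
- arm.get_calibration(name): a dict with "fovy" (degrees; the focal length in pixels is half the picture's height over the tangent of half this angle, whatever the lens; pixels are square), "cx", "cy" (the principal point, pixels), "k1" (the pictures are not rectified: a ray, as slopes to the right and down, at radius r is drawn at 1 + k1 r^2 times it, then the intrinsics apply), "R" (3x3) and "t" (3): a world point X has camera coordinates R X + t. Camera axes: x right, y down, z forward; pixel columns grow to the right and rows downward; lengths in mm; the calibration is good to about 2 mm. A picture is of the moment at which its call begins. get_calibration takes no time and is no camera call.
- arm.close_job(): hands the job in; it is judged then, once.
The state is a dict: "t": time; "joint_pos": joint angles; "joint_velocities": joint speeds; "effort": joint torques, N m; "position": TCP position; "orientation": TCP orientation; "force": force on the tool from outside, world axes, zero at the start; "torque": the same for the moment, N m; "width": finger opening in mm; "finger_force": force on a finger pad.
Only numpy, scipy, OpenCV 4.12 (cv2) and the standard library are available. Lean on these libraries where they do the work, as an engineer would, in place of code of your own. Each camera call takes 0.05 s, during which the arm holds its last target. There are 200 camera calls.

TASK

Put the fresh, full roll of label paper onto the upright spindle of the countertop holder: thread it over the rod and lower it, without letting it drop, until it stands flat on the base, then let go. Leave the bare cardboard core standing where it is.

Things in the scene. Friction and masses are not known exactly. Their poses are not given: they have to be found in the camera images.
- paper_roll: The fresh roll: white paper wound on a cardboard core, a rigid cylinder 56 mm in diameter and 90 mm high with a round bore 34 mm wide right through it, about 0.12 kg, standing on end on the worktop. Origin at the centre of its underside, z up along its axis. It may be gripped across its diameter in any direction.
- holder: Roll holder, fixed to the worktop: round dark steel base, 120 mm in diameter, flat top 12 mm above the worktop; in its middle an upright steel rod 14 mm thick (19 mm collar, 2 mm high, at its foot) with a domed finial 18 mm wide, top 106 mm above the worktop. Origin: centre of the base's underside, on the rod's axis, z up. The mounted roll's origin lies 12 mm above it.
- bare_core: The used-up roll's empty core, to be left standing: a brown cardboard tube 39 mm in diameter, 90 mm high, bore 34 mm, 0.03 kg, standing on end on the worktop. Origin at the centre of its underside, z up along its axis. Core, roll and holder stand at least 150 mm apart, centre to centre. (A range hood above the cooker at the left and wall cabinets at the back overhang: cross in straight lines.)
Not all that is in view belongs to the job. What is shaped like the holder but blue or purple is not meant.

How it is judged:
By the outcome, as a careful person would: the job done as asked, in the order asked, and still so for the second after the job is handed in, with the robot touching nothing.
It also fails if it takes over 51 s, if anything falls off the work surface, if the arm or the gripper's body presses on something with over 40 N, if the wrist force passes 120 N, or if a joint passes its speed limit or range.

## Working session

There is one attempt and no reset: what is moved stays moved. The work goes in short steps, Python scripts to look and compute and a shell command to move; the robot and the scene stay as the last step left them, time stands still between calls to the robot, and variables do not carry over. Pictures are saved under pics/ and viewed, at most 10 in all, crops included, and the job is handed in when it is done.

```bash
mkdir -p pics
cat > h.py <<'E'
import numpy as np,cv2
from workcell import arm
def grab(n,tag):
    im,d=arm.get_image(n); np.savez(f'pics/{tag}.npz',im=im,d=d); cv2.imwrite(f'pics/{tag}.png',im); return im,d
def ray(n,u,v):
    c=arm.get_calibration(n); f=192/np.tan(np.radians(c['fovy'])/2)
    K=np.array([[f,0,c['cx']],[0,f,c['cy']],[0,0,1.]])
    uv=np.stack([np.ravel(u),np.ravel(v)],1).astype(float)[:,None]
    p=cv2.undistortPoints(uv,K,np.array([c['k1'],0,0,0,0.]))[:,0]
    return np.c_[p,np.ones(len(p))],np.array(c['R']),np.array(c['t'])
def pts(n,u,v,d):  # world points from depth
    r,R,t=ray(n,u,v); return (r*np.ravel(d)[:,None]-t)@R
def plane(n,u,v,z):
    r,R,t=ray(n,u,v); o=-R.T@t; w=r@R; return o+w*((z-o[2])/w[:,2])[:,None]
E
python3 - <<'E'
from h import *
for n in('scene','top'):
    grab(n,n+'0'); c=arm.get_calibration(n); print(n,c['fovy'],c['k1'],np.round(-np.array(c['R']).T@c['t']),np.round(c['R'],2).tolist())
print(arm.get_obs())
E
```

```text
scene 49.614679294150335 0.02825664007416157 [-123.  610.  917.] [[-0.85, -0.52, 0.02], [-0.35, 0.55, -0.75], [0.38, -0.65, -0.66]]
top 48.85105736380689 -0.10650692094424315 [ 172. -207. 1397.] [[0.01, -1.0, 0.02], [-0.99, -0.01, -0.14], [0.14, -0.02, -0.99]]
{'t': 0.1, 'joint_pos': array([-1.46078029e+00,  4.87086468e-02,  9.77246625e-02,  1.62198472e+00,
        1.05600799e-05,  1.44299753e+00]), 'joint_velocities': array([ 0.00230011, -0.00090251,  0.00460243,  0.00182178,  0.00065953,
        0.00108047]), 'effort': array([ 2.48786695e-03, -3.39854264e+01,  3.20934641e+01,  1.58516126e-02,
       -9.65915706e-05, -8.83415261e-07]), 'position': array([ 123.60946077, -509.66999867,  230.20261531]), 'orientation': array([-3.13943934e+00, -2.87345731e-04,  2.37814511e-01]), 'force': array([ 0.10418877, -0.2523961 , -0.51944103]), 'torque': array([-0.02960947,  0.04849153, -0.01358826]), 'finger_force': 0.0, 'width': 85.39437174519257}
```

View pics/scene0.png

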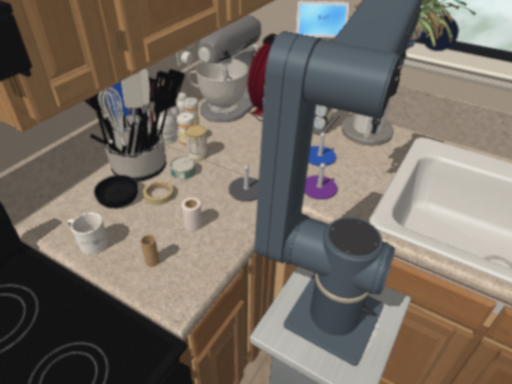

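View pics/top0.png

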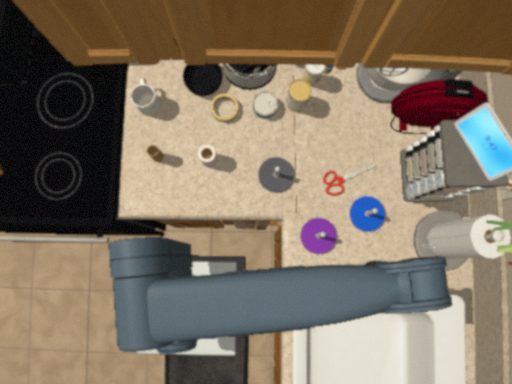

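The scene view shows the white roll at (192,213), the brown core at (150,250) and the dark holder at (245,185). In the top view they sit at (207,154), (155,153) and (277,175). The blue and purple look-alikes are at (368,213) and (319,236) in the top view. Next I'll measure the positions.

Run:
```python
from h import *
def cloud(n,u0,u1,v0,v1):
    z=np.load(f'pics/{n}0.npz'); v,u=np.mgrid[v0:v1,u0:u1]; d=z['d'][v0:v1,u0:u1]
    P=pts(n,u,v,d); ok=d.ravel()>0; return P[ok],z['im'][v0:v1,u0:u1].reshape(-1,3)[ok]
def circ(P):
    (c,r)=cv2.minEnclosingCircle(P[:,:2].astype(np.float32)); return np.round(c,1),round(r,1),len(P)
for n,boxes in {'top':dict(roll=(192,224,140,170),core=(142,168,140,168),holder=(252,302,150,198)),'scene':dict(roll=(175,210,190,236),core=(135,165,228,272),holder=(222,272,158,205))}.items():
    for k,b in boxes.items():
        P,C=cloud(n,*b); 
        print(n,k,'z pct',np.round(np.percentile(P[:,2],[1,10,50,90,99]),1))
        if k!='holder':
            T=P[(P[:,2]>80)&(P[:,2]<100)]; print('  rim',circ(T),T.mean(0).round(1))
        else:
            T=P[(P[:,2]>7)&(P[:,2]<17)]; D=T; print('  base',circ(T),T.mean(0).round(1))
            T=P[P[:,2]>92]; print('  fin',len(T),T.mean(0).round(1))
        g=C.mean(1)
        if k=='holder':
            m=(g<100)&(P[:,2]<20); print('  dark',circ(P[m]),P[m].mean(0).round(1))
z=np.load('pics/top0.npz')
a=z['im'][130:205,130:310]; b=z['im']
s=np.load('pics/scene0.npz')['im'][150:275,120:275]
o=np.zeros((600,760,3),np.uint8); A=cv2.resize(a,None,fx=4,fy=4); o[:300,:720]=A; B=cv2.resize(s,None,fx=2.4,fy=2.4); o[300:600,:B.shape[1]]=B[:300]
cv2.imwrite('pics/crop0.png',o)
```

```text
top roll z pct [-7.1 -3.4  1.6 87.9 93.3]
  rim (array([492.3, -63.1]), 28.1, 168) [491.7 -63.2  88.4]
top core z pct [-7.3 -3.6  1.2 66.3 91.4]
  rim (array([499.8, 108.9]), 19.0, 46) [499.6 108.3  87.5]
top holder z pct [-6.7 -3.4  2.4 13.8 88.5]
  base (array([ 455.9, -274.2]), 89.7, 873) [ 441.6 -287.8   11.6]
  fin 24 [ 441.7 -287.9  102.1]
  dark (array([ 441.3, -292. ]), 57.8, 777) [ 437.9 -290.5   11.4]
scene roll z pct [-4.3 -2.2  1.1 83.8 91.2]
  rim (array([489.1, -61.2]), 29.3, 186) [487.3 -60.2  87.4]
scene core z pct [-3.6 -1.7  1.2 74.6 89.8]
  rim (array([496.1, 111.6]), 21.5, 92) [496.6 110.9  86.2]
scene holder z pct [ -4.7  -1.9  10.  420.4 456.7]
  base (array([ 437.5, -287.4]), 61.7, 547) [ 441.5 -278.    11.6]
  fin 670 [182.   57.3 394.8]
  dark (array([ 436.3, -286.8]), 61.0, 474) [ 437.5 -276.3   11.5]
```

View pics/crop0.png

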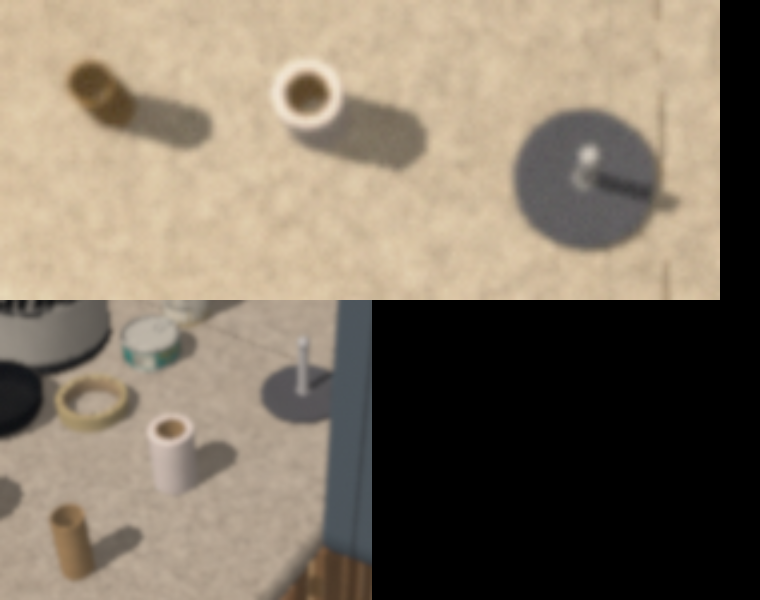

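The crop shows the white roll with its open bore, the thin brown core standing left of it, and the dark-based holder with an upright rod, so the identities are clear. In mm, the roll is at about (491,-62.5), the holder at about (441.5,-288) and the core at about (498,110), with heights matching the given sizes. Now I'll move above the roll.

```bash
python3 -m handwheel '{"offset":[[0.007,0.009,0],[0.022,0.027,0],[0.044,0.054,0],[0.070,0.085,0],[0.099,0.121,0],[0.128,0.157,0],[0.158,0.193,0],[0.187,0.228,0],[0.217,0.264,0],[0.246,0.300,0],[0.275,0.336,0],[0.301,0.367,0],[0.323,0.394,0],[0.341,0.417,0],[0.356,0.435,0],[0.367,0.448,0],[0.367,0.448,0],[0.367,0.448,0],[0.367,0.448,0],[0.367,0.448,0]],"angular":[[0,0,0],[0,0,0],[0,0,0],[0,0,0],[0,0,0],[0,0,0],[0,0,0],[0,0,0],[0,0,0],[0,0,0],[0,0,0],[0,0,0],[0,0,0],[0,0,0],[0,0,0],[0,0,0],[0,0,0],[0,0,0],[0,0,0],[0,0,0]],"claw":[1,1,1,1,1,1,1,1,1,1,1,1,1,1,1,1,1,1,1,1]}'
python3 - <<'E'
from h import *
o=arm.get_obs(); print(o['position'],o['orientation'],o['joint_pos'],o['t'])
grab('scene','scene1')
for b,z in (('scene1','scene'),):
    s=np.load('pics/scene1.npz')['im'][90:290,110:310]; cv2.imwrite('pics/crop1.png',cv2.resize(s,None,fx=2.5,fy=2.5))
# base outline in the top view at z=12
im=np.load('pics/top0.npz')['im']; m=np.zeros((384,512),np.uint8); m[150:200,250:303]=(im[150:200,250:303].mean(2)<115)*255
c=max(cv2.findContours(m,0,1)[0],key=cv2.contourArea); h=cv2.convexHull(c)[:,0]
P=plane('top',h[:,0],h[:,1],12.); print(cv2.minAreaRect(P[:,:2].astype(np.float32)),plane('top',[281.3],[168.5],101))
E
```

```text
t: 2.1
position: [490.1, -62.8, 231.4]
orientation: [3.141, 0.0, 0.237]
force: [-0.2, 0.1, -0.0]
width: 85.4
finger_force: 0.0
[490.13617009 -62.78626741 231.41324869] [3.14147013e+00 1.26483910e-04 2.36611127e-01] [-2.63100918e-01 -3.21344546e-02  1.87765864e-02  1.62175967e+00
 -1.68150077e-04  2.64188061e+00] 2.1
((439.5195617675781, -290.1038513183594), (118.36820220947266, 115.09432220458984), 38.58031463623047) [[ 442.33825624 -300.51804744  101.        ]]
```

View pics/crop1.png

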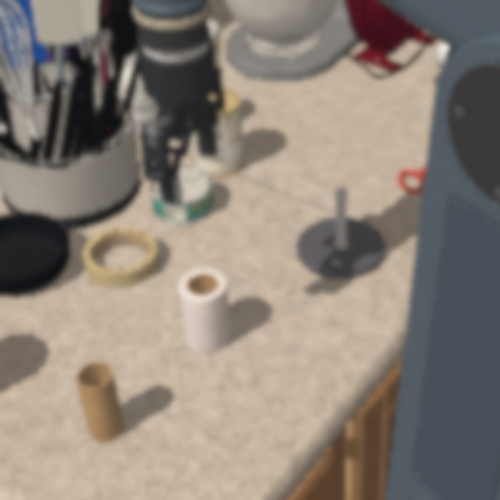

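The gripper hangs above the roll at crop (205,310), and the holder is now fully visible at crop (342,240). Next I'll descend around the roll and close.

```bash
python3 -m handwheel '{"offset":[[0,0,-0.01],[0,0,-0.03],[0,0,-0.05],[0,0,-0.07],[0,0,-0.09],[0,0,-0.11],[0,0,-0.13],[0,0,-0.15],[0,0,-0.165],[0,0,-0.178],[0,0,-0.185],[0,0,-0.185],[0,0,-0.185]],"angular":[[0,0,0],[0,0,0],[0,0,0],[0,0,0],[0,0,0],[0,0,0],[0,0,0],[0,0,0],[0,0,0],[0,0,0],[0,0,0],[0,0,0],[0,0,0]],"claw":[1,1,1,1,1,1,1,1,1,1,1,1,1]}'
python3 - <<'E'
from h import *
im=np.load('pics/scene1.npz')['im'];d=np.load('pics/scene1.npz')['d']
v,u=np.mgrid[155:205,222:272]; P=pts('scene',u,v,d[155:205,222:272]); f=P[(P[:,2]>88)&(P[:,2]<115)]; print('fin scene',len(f),f.mean(0))
m=np.zeros((384,512),np.uint8); g=im[:,:,:].mean(2); m[165:205,222:268]=(g[165:205,222:268]<105)*255
c=max(cv2.findContours(m,0,1)[0],key=cv2.contourArea); h=cv2.convexHull(c)[:,0]
B=plane('scene',h[:,0],h[:,1],12.); print(cv2.minAreaRect(B[:,:2].astype(np.float32)))
print('fin top',plane('top',[277.],[168.5],101.))
grab('scene','scene2'); cv2.imwrite('pics/crop2.png',cv2.resize(np.load('pics/scene2.npz')['im'][110:250,120:290],None,fx=4,fy=4))
E
```

```text
t: 3.45
position: [491.0, -62.4, 46.7]
orientation: [3.141, -0.001, 0.238]
force: [-0.4, 0.1, 1.1]
width: 85.2
finger_force: 0.0
fin scene 26 [ 436.28286929 -283.65438997   99.60947501]
((421.08343505859375, -302.9905700683594), (156.3879852294922, 117.26261901855469), 61.29465866088867)
fin top [[ 442.15072015 -287.03626533  101.        ]]
```

View pics/crop2.png

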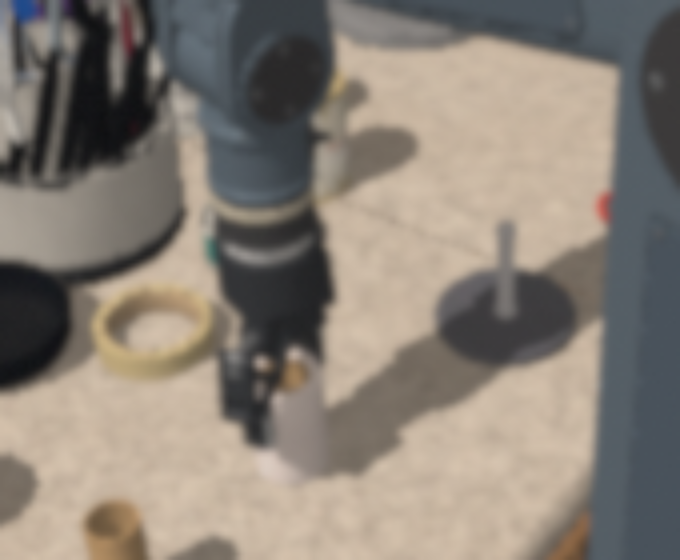

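The roll stands between the open fingers and the holder is clear at crop (505,300). I'll close now.

```bash
python3 -m handwheel '{"offset":[[0,0,0],[0,0,0],[0,0,0],[0,0,0],[0,0,0],[0,0,0],[0,0,0],[0,0,0],[0,0,0],[0,0,0]],"angular":[[0,0,0],[0,0,0],[0,0,0],[0,0,0],[0,0,0],[0,0,0],[0,0,0],[0,0,0],[0,0,0],[0,0,0]],"claw":[0.5,0.4,0.4,0.4,0.4,0.4,0.4,0.4,0.4,0.4]}'
```

```text
t: 4.5
position: [491.8, -62.5, 47.6]
orientation: [3.14, -0.002, 0.238]
force: [0.4, -0.1, 5.7]
width: 55.6
finger_force: 63.6
```

```bash
python3 -m handwheel '{"offset":[[0,0,0.005],[0,0,0.015],[0,0,0.03],[0,0,0.05],[0,0,0.07],[0,0,0.09],[0,0,0.11],[0,0,0.13],[0,0,0.142],[0,0,0.15],[0,0,0.15],[0,0,0.15]],"angular":[[0,0,0],[0,0,0],[0,0,0],[0,0,0],[0,0,0],[0,0,0],[0,0,0],[0,0,0],[0,0,0],[0,0,0],[0,0,0],[0,0,0]],"claw":[0.4,0.4,0.4,0.4,0.4,0.4,0.4,0.4,0.4,0.4,0.4,0.4]}' && python3 -m handwheel '{"offset":[[-0.001,-0.005,0],[-0.003,-0.015,0],[-0.007,-0.031,0],[-0.012,-0.052,0],[-0.017,-0.076,0],[-0.022,-0.100,0],[-0.028,-0.124,0],[-0.033,-0.148,0],[-0.039,-0.172,0],[-0.043,-0.193,0],[-0.047,-0.209,0],[-0.049,-0.219,0],[-0.0505,-0.225,0],[-0.0505,-0.225,0],[-0.0505,-0.225,0],[-0.0505,-0.225,0]],"angular":[[0,0,0],[0,0,0],[0,0,0],[0,0,0],[0,0,0],[0,0,0],[0,0,0],[0,0,0],[0,0,0],[0,0,0],[0,0,0],[0,0,0],[0,0,0],[0,0,0],[0,0,0],[0,0,0]],"claw":[0.4,0.4,0.4,0.4,0.4,0.4,0.4,0.4,0.4,0.4,0.4,0.4,0.4,0.4,0.4,0.4]}'
python3 - <<'E'
from h import *
a,_=grab('scene','scene3'); b,_=grab('top','top3')
o=np.hstack([cv2.resize(a[70:230,180:290],None,fx=3.6,fy=3.6),cv2.resize(b[100:260,215:325],None,fx=3.6,fy=3.6)]); cv2.imwrite('pics/crop3.png',o)
o=arm.get_obs(); print(o['position'],o['joint_pos'])
E
```

```text
t: 5.7
position: [490.3, -62.1, 195.5]
orientation: [-3.141, 0.001, 0.238]
force: [-0.1, -1.8, -1.5]
width: 55.4
finger_force: 63.5
t: 7.3
position: [440.4, -286.5, 196.4]
orientation: [-3.141, -0.0, 0.239]
force: [-0.7, 0.8, -1.8]
width: 55.5
finger_force: 63.5
[ 440.42957319 -286.57404154  196.43585318] [-7.04616008e-01  4.35237656e-02  2.52797103e-02  1.55243985e+00
  1.74569114e-04  2.19803127e+00]
```

View pics/crop3.png

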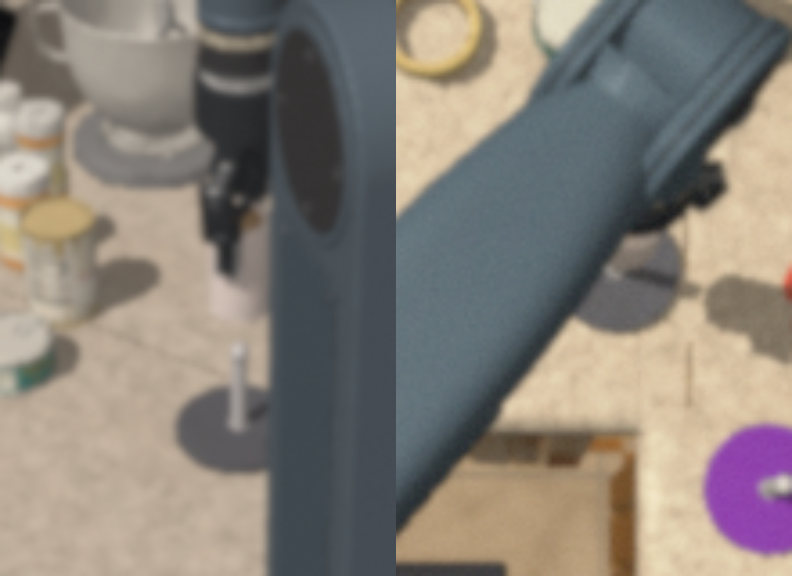

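The left half shows the roll hanging over the rod, with its bottom at about crop (240,312) and the finial at (238,348). The arm hides both in the top view. I'll fit circles of known radius to the depth points of roll and rod from the same camera, which gives the relative offset.

Run:
```python
from h import *
from scipy.optimize import least_squares
z=np.load('pics/scene3.npz')
def fit(u0,u1,v0,v1,zl,zh,r,bright=0):
    v,u=np.mgrid[v0:v1,u0:u1]; P=pts('scene',u,v,z['d'][v0:v1,u0:u1]); g=z['im'][v0:v1,u0:u1].mean(2).ravel()
    P=P[(P[:,2]>zl)&(P[:,2]<zh)&(g>bright)&(np.hypot(P[:,0]-440,P[:,1]+287)<40)]
    s=least_squares(lambda c:np.hypot(P[:,0]-c[0],P[:,1]-c[1])-r,[440,-287],loss='soft_l1')
    print(len(P),s.x.round(1),'rms',np.sqrt(np.mean(s.fun**2)).round(2),'z',P[:,2].min().round(1),P[:,2].max().round(1))
    return s.x
fit(230,256,125,162,150,185,28,130); fit(238,254,165,192,25,88,7)
def lat(u,v):
    r,R,t=ray('scene',u,v); o=-R.T@t; w=r@R; n=w[:,:2]/np.linalg.norm(w[:,:2],axis=1)[:,None]
    q=np.array([440,-287])-o[:2]; return (n[:,0]*q[1]-n[:,1]*q[0]),n[0]
im=z['im'].mean(2).astype(int)
for r in(150,153,156): print(r,im[r,232:258].tolist())
for r in(172,178,183): print(r,im[r,238:254].tolist())
print(lat([238.3,246.1],[153,175]))
```

```text
139 [ 438.1 -287. ] rms 1.67 z 150.2 184.4
61 [ 440.  -287.5] rms 1.66 z 26.1 87.8
150 [169, 171, 173, 174, 173, 176, 183, 190, 194, 193, 189, 183, 177, 170, 160, 150, 144, 140, 137, 133, 126, 118, 104, 90, 82, 78]
153 [168, 170, 170, 170, 171, 176, 183, 190, 193, 193, 191, 188, 185, 180, 175, 170, 164, 155, 146, 136, 126, 117, 103, 90, 81, 78]
156 [170, 170, 171, 172, 173, 176, 183, 189, 191, 191, 189, 187, 183, 178, 173, 167, 160, 152, 143, 134, 128, 122, 108, 93, 83, 78]
172 [161, 162, 169, 174, 176, 174, 170, 162, 150, 140, 145, 159, 168, 169, 168, 160]
178 [122, 112, 107, 105, 105, 119, 143, 155, 149, 129, 111, 104, 104, 108, 113, 113]
183 [92, 91, 92, 92, 95, 112, 140, 154, 148, 127, 105, 89, 80, 73, 67, 66]
(array([-22.59477707,   2.21351544]), array([ 0.549319  , -0.83561273]))
```

```bash
python3 -m handwheel '{"offset":[[0.002,0,0],[0.002,0,-0.005],[0.002,0,-0.015],[0.002,0,-0.025],[0.002,0,-0.034],[0.002,0,-0.042],[0.002,0,-0.050],[0.002,0,-0.058],[0.002,0,-0.065],[0.002,0,-0.070],[0.002,0,-0.070]],"angular":[[0,0,0],[0,0,0],[0,0,0],[0,0,0],[0,0,0],[0,0,0],[0,0,0],[0,0,0],[0,0,0],[0,0,0],[0,0,0]],"claw":[0.4,0.4,0.4,0.4,0.4,0.4,0.4,0.4,0.4,0.4,0.4]}'
python3 - <<'E'
from h import *
a,_=grab('scene','scene4'); cv2.imwrite('pics/crop4.png',cv2.resize(a[90:210,180:290],None,fx=4.5,fy=4.5))
E
```

```text
t: 8.5
position: [441.7, -286.8, 125.3]
orientation: [-3.14, 0.001, 0.238]
force: [-0.4, 0.2, -1.3]
width: 55.7
finger_force: 63.5
```

View pics/crop4.png

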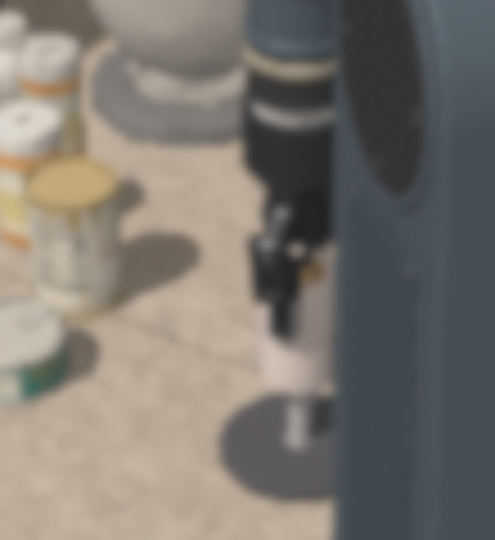

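The roll's bottom, at crop (298,385), now covers the finial, the rod shows centrally below it, and there is no contact force. I'll keep lowering.

```bash
python3 -m handwheel '{"offset":[[0,0,-0.005],[0,0,-0.013],[0,0,-0.021],[0,0,-0.029],[0,0,-0.037],[0,0,-0.045],[0,0,-0.052],[0,0,-0.057],[0,0,-0.061],[0,0,-0.063],[0,0,-0.065],[0,0,-0.065],[0,0,-0.065]],"angular":[[0,0,0],[0,0,0],[0,0,0],[0,0,0],[0,0,0],[0,0,0],[0,0,0],[0,0,0],[0,0,0],[0,0,0],[0,0,0],[0,0,0],[0,0,0]],"claw":[0.4,0.4,0.4,0.4,0.4,0.4,0.4,0.4,0.4,0.4,0.4,0.4,0.4]}' && python3 -m handwheel '{"offset":[[0,0,-0.001],[0,0,-0.002],[0,0,-0.002],[0,0,-0.002]],"angular":[[0,0,0],[0,0,0],[0,0,0],[0,0,0]],"claw":[0.4,0.4,0.4,0.4]}'
```

```text
t: 9.85
position: [442.3, -287.4, 61.6]
orientation: [3.141, -0.0, 0.238]
force: [-0.9, 0.5, -0.7]
width: 55.5
finger_force: 63.5
t: 10.25
position: [442.4, -287.4, 59.6]
orientation: [3.141, -0.0, 0.238]
force: [-1.0, 0.7, 0.6]
width: 55.9
finger_force: 63.6
```

```bash
python3 -m handwheel '{"offset":[[0,0,-0.0005],[0,0,-0.001],[0,0,-0.001],[0,0,-0.001]],"angular":[[0,0,0],[0,0,0],[0,0,0],[0,0,0]],"claw":[0.4,0.4,0.4,0.4]}' && python3 -m handwheel '{"offset":[[0,0,-0.0005],[0,0,-0.001],[0,0,-0.001],[0,0,-0.001]],"angular":[[0,0,0],[0,0,0],[0,0,0],[0,0,0]],"claw":[0.4,0.4,0.4,0.4]}'
```

```text
t: 10.65
position: [442.5, -287.4, 59.6]
orientation: [3.141, -0.001, 0.238]
force: [-2.4, 0.4, 5.8]
width: 55.2
finger_force: 64.0
t: 11.05
position: [442.5, -287.4, 59.6]
orientation: [3.141, -0.001, 0.238]
force: [-2.7, 1.7, 9.1]
width: 55.3
finger_force: 64.2
```

Contact came at TCP z 59.6, exactly 12 mm above the 47.6 at the grasp, so the roll is seated on the base. I'll release gently and retreat straight up.

```bash
python3 -m handwheel '{"offset":[[0,0,0.001],[0,0,0.001],[0,0,0.001],[0,0,0.001],[0,0,0.001],[0,0,0.001],[0,0,0.001],[0,0,0.001],[0,0,0.001],[0,0,0.001],[0,0,0.001],[0,0,0.001]],"angular":[[0,0,0],[0,0,0],[0,0,0],[0,0,0],[0,0,0],[0,0,0],[0,0,0],[0,0,0],[0,0,0],[0,0,0],[0,0,0],[0,0,0]],"claw":[0.66,0.7,0.75,0.8,0.9,1,1,1,1,1,1,1]}' && python3 -m handwheel '{"offset":[[0,0,0.004],[0,0,0.012],[0,0,0.025],[0,0,0.04],[0,0,0.06],[0,0,0.08],[0,0,0.1],[0,0,0.12],[0,0,0.14],[0,0,0.16],[0,0,0.17],[0,0,0.17]],"angular":[[0,0,0],[0,0,0],[0,0,0],[0,0,0],[0,0,0],[0,0,0],[0,0,0],[0,0,0],[0,0,0],[0,0,0],[0,0,0],[0,0,0]],"claw":[1,1,1,1,1,1,1,1,1,1,1,1]}'
python3 - <<'E'
from h import *
a,_=grab('scene','scene5'); cv2.imwrite('pics/crop5.png',cv2.resize(a[90:290,120:290],None,fx=3,fy=3))
E
```

```text
t: 12.25
position: [442.2, -287.2, 58.3]
orientation: [3.142, -0.0, 0.238]
force: [-0.1, -0.3, 0.1]
width: 85.2
finger_force: 0.0
t: 13.45
position: [443.2, -288.1, 231.4]
orientation: [3.137, -0.003, 0.238]
force: [-0.5, 0.0, 0.2]
width: 85.6
finger_force: 0.0
```

View pics/crop5.png

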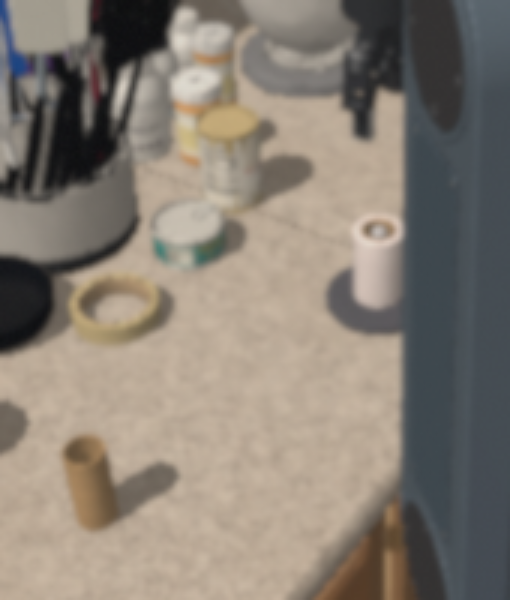

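The roll stands upright on the dark base at crop (378,265) with the finial in its bore, the core still stands at (90,483), and the gripper is clear. I'm handing the job in.

```bash
python3 -c "
from workcell import arm
print(arm.close_job())"
```

```text
the job is handed in; nothing more can be done
None
```

The paper roll is on the dark holder's spindle, flat on the base and released; the bare core was left standing untouched, and I handed the job in at about 13.5 s.

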